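Sort leftover hardware back into the assembly cart

TASK

Put the four leftover parts on the cart away: the bolt into the bin that holds bolts, the saddle clamp into the bin that holds saddle clamps, and both grooved rollers onto the spring-loaded platform of the roller dispenser, stacked flat and centred, the wide roller underneath and the narrow one on top of it.

Things in the scene. Friction and masses are not known exactly. Their poses are not given: they have to be found in the camera images.
- bolt: Loose steel hex-head bolt lying on the table, 70 mm long along its own x; hex head (24 across flats, 12 thick) at the -x end, shank 16 diameter. About 0.14 kg. Origin: mid-length on the centreline of its underside, on the table; z up. Take it across the shank (closing along own y, 16 mm) at the origin; centreline 10 mm up.
- clamp: Loose aluminium saddle clamp (pipe strap) with a flat screw tab at each end and an arch in the middle, 70 mm long along own x, strap 20 wide along own y, arch 36 mm long and 26 high. About 0.06 kg. Origin: centre of its underside, under the arch; z up. Take it across the 20 mm strap width (closing along own y) at the arch.
- wide_roller: Loose steel grooved guide roller standing on its flat side like a thick disc: 58 mm diameter, 28 high, two 9 mm flanges with a 6 mm deep groove between, dark bore in a brass ring on top. About 0.4 kg. Origin: centre of its underside; z up along its axis.
- narrow_roller: The same kind of steel roller but smaller: 38 mm diameter, 26 high, two 8 mm flanges. About 0.16 kg. Origin: centre of its underside; z up along its axis.
- bolt_bin: Fixed blue open bin, 165 (own x) x 115 mm (y), like the other two. Floor and walls 5 thick; front wall (-x) 30 high, sides 48, back (+x) 60. Origin: centre of the underside; z up. Holds bolts: two lie fixed across its back half (x over +20), up to 29 high. The front, x -77 to +20, is empty floor 105 wide, its middle at x = -28.
- clamp_bin: Fixed blue open bin, 165 (own x) x 115 mm (y), like the other two. Floor and walls 5 thick; front wall (-x) 30 high, sides 48, back (+x) 60. Origin: centre of the underside; z up. Holds saddle clamps: two lie fixed across its back half (x over +20), up to 31 high. The front, x -77 to +20, is empty floor 105 wide, its middle at x = -28.
- sleeve_bin: Fixed blue open bin, 165 (own x) x 115 mm (y), like the other two. Floor and walls 5 thick; front wall (-x) 30 high, sides 48, back (+x) 60. Origin: centre of the underside; z up. Six upright round aluminium sleeves (24 diameter) stand fixed in its back part, up to 35 high. None of the loose parts belongs here.
- dispenser: Fixed. Grey housing 130 (own x) x 90 (y) x 30 mm high; above it a round black platform, 76 diameter, 6 thick, top 75 above the underside when empty; sinks straight down under load. Two guide rods with knobs (12 diameter) up to 146 at own x = +52 and -52; sides (+y, -y) open, so close the fingers along own y. Origin: centre of the housing's underside, on the platform axis; z up.
- pan (a joint): How far the dispenser's platform has sunk, m: 0 empty (top 75 mm up), 0.040 fully down. Spring 180 N/m, starting to sink at about 0.4 N of load; the wide roller alone sinks it about 18 mm (14 to 23), both rollers about 27 mm (21 to 34).

How it is judged:
By the outcome, as a careful person would: the job done as asked, in the order asked, and still so for the second after the job is handed in, with the robot touching nothing.
It also fails if it takes over 102 s, if anything falls off the work surface, if the arm or the gripper's body presses on something with over 40 N, if the wrist force passes 120 N, or if a joint passes its speed limit or range.

ROBOT

A 7-joint arm with a two-finger parallel gripper is mounted at the origin on the work surface. World frame = base frame: x ahead of the robot, y to its left, z up, the work surface at z = 0. Lengths are in mm, angles in rad, forces in N, time in s.
With the tool pointing down it reaches from about 425 to 925 mm from the base axis. Payload 6.8 kg.
Tool frame: the origin (TCP) lies midway between the tips of the shut fingers; the grasp point (between the pads) lies 19 mm behind it; z points along the fingers, y is the line along which they close (so a half turn about z gives the same grasp; the last joint's range is limited). The gripper opens to 85 mm and grips with 20 to 120 N. Pads are 22 mm wide; open, the fingers measure 114 mm over their backs; the gripper's body (76 mm by 85 mm) begins 54 mm behind the grasp point. The pads swing forward as they close: fully open they stand 13 mm farther back than shut.
Start: joints at [1.036, 0.477, 0.022, 1.555, -0.011, 1.109, -0.083], TCP at [279.434, -614.462, 231.308] pointing down, gripper open.
Joint ranges: [-2.96, 2.96], [-0.34, 2.1], [-1.41, 1.46], [0.24, 2.44], [-1.37, 4.51], [0.17, 1.92], [-2.96, 2.96]. Speed limits (rad/s): [2.39, 2.39, 3.14, 3.14, 3.14, 3.14, 3.14].

INTERFACE

Orientations are given as a unit quaternion [w, x, y, z].
In Python, from workcell import * gives the robot as it stands.
- The arm moves only by the tool play_rows, never from a script. Its argument "steps" is a list of rows, each a list of 3 entries, a list of its own where there are three numbers: the shift along the tool's x, y, z in units of 800 mm (1.0 is 800 mm), then the turn, a rotation vector about the tool's x, y, z in units of 120 degrees (1.0 is 120 degrees), then the closure, from 0 (fully open) to 1 (shut). A call has exactly 5 rows; each row is the pose to reach, as a shift and turn from the pose commanded when the call began, along the tool's axes at that moment; what a row does not reach only later rows make up. A row lasts 1/8 s, in which the tool goes at most 62.5 mm and 10.7 degrees, less where a joint would pass 70% of its speed; a pose out of reach is approached as far as the arm can. A call with a number of a shift or a turn outside -1 to 1 is refused whole. A call with a gripper value outside its range is refused whole. The fingers move at their own pace and stop on an object; the grip force is fixed at half the most. Time passes only in rows, so rows that repeat a pose let the fingers close, or fill a call up. It gives the time, the measured TCP pose, the force, the opening and the grip force at its end, in the units of the state.
- get_obs(): the state, without advancing time (a new reading comes with each control period).
- capture(name): name is "side" or "top" or "wrist"; returns a dict with "image" (384x512x3 uint8, red, green, blue), "depth" (384x512 float32, mm along the optical axis (not along the pixel's ray), 0 where there is no reading), "fx", "fy", "cx", "cy" (pixels), "k1" (the pictures are not rectified: a ray, as slopes to the right and down, at radius r is drawn at 1 + k1 r^2 times it, then the intrinsics apply), "extrinsics" (4x4, takes a point from camera to world coordinates); the wrist camera has in their place "hand_eye" (4x4, takes a point from camera to tool coordinates, whose origin is the TCP and whose axes are the flange's). Camera axes: x right, y down, z forward; pixel columns grow to the right and rows downward; lengths in mm; the calibration is good to about 2 mm. A picture is of the moment at which its call begins: read the wrist's pose just before it.
- hand_in(): hands the job in; it is judged then, once.
The state is a dict: "time": time; "q": joint angles; "qvel": joint speeds; "effort": joint torques, N m; "position": TCP position; "ee_rot": TCP orientation; "contact_force": force on the tool from outside, world axes, zero at the start; "ft_torque": the same for the moment, N m; "gripper_width": opening from 0.0 (shut) to 1.0 (fully open); "gripper_force": force on a finger pad.
Only numpy, scipy, OpenCV 4.12 (cv2) and the standard library are available. Lean on these libraries where they do the work, as an engineer would, in place of code of your own. Each camera call takes 0.05 s, during which the arm holds its last target. There are 200 camera calls.

## Working session

There is one attempt and no reset: what is moved stays moved. The work goes in short steps, Python scripts to look and compute and a tool call to move; the robot and the scene stay as the last step left them, time stands still between calls to the robot, and variables do not carry over. Pictures are saved under pics/ and viewed, at most 18 in all, crops included, and the job is handed in when it is done.

Besides the shell and the picture viewer there is one more tool, called as name(argument=value, ...), one argument or row to a line, values as JSON. play_rows: Moves the arm, as the interface text tells. Its arguments: {"type":"object","properties":{"steps":{"type":"array"}},"required":["steps"]}

```bash
ls; mkdir -p pics
cat > h.py <<'E'
import numpy as np, cv2, pickle
from workcell import *
def cap(n,f):
    o=get_obs(); c=capture(n); c['obs']=o
    cv2.imwrite(f'pics/{f}.png',c['image'][:,:,::-1]); pickle.dump(c,open(f'pics/{f}.pkl','wb')); return c
def load(f): return pickle.load(open(f'pics/{f}.pkl','rb'))
def R(q): 
    from scipy.spatial.transform import Rotation as T
    return T.from_quat([q[1],q[2],q[3],q[0]]).as_matrix()
def ext(c):
    if 'extrinsics' in c: return np.array(c['extrinsics'])
    M=np.eye(4); M[:3,:3]=R(c['obs']['ee_rot']); M[:3,3]=c['obs']['position']; return M@np.array(c['hand_eye'])
def rays(c,uv):
    uv=np.atleast_2d(np.array(uv,float)); d=np.c_[(uv[:,0]-c['cx'])/c['fx'],(uv[:,1]-c['cy'])/c['fy']]
    s=d.copy()
    for _ in range(10): s=d/(1+c['k1']*(s**2).sum(1,keepdims=True))
    E=ext(c); return E[:3,3], np.c_[s,np.ones(len(s))]@E[:3,:3].T
def plane(c,uv,z):
    o,d=rays(c,uv); return o+d*((z-o[2])/d[:,2])[:,None]
def pts(c,uv):
    uv=np.atleast_2d(uv).astype(int); o,d=rays(c,uv); return o+d*c['depth'][uv[:,1],uv[:,0]][:,None]
E
python3 - <<'E'
from h import *
print(get_obs())
for n in('top','side','wrist'):
    c=cap(n,n+'0'); print(n,c['fx'],c['cx'],c['cy'],c['k1'],ext(c).round(3).tolist())
E
```

```text
pics
{'time': 0.0, 'q': array([ 1.03588562,  0.47777642,  0.02233927,  1.55647041, -0.01147501,
        1.1093173 , -0.08309611]), 'qvel': array([ 0.00063846, -0.00082913,  0.00106182, -0.0001975 ,  0.00122505,
       -0.00062172, -0.00099737]), 'effort': array([-3.61119428e-04, -5.96455228e+01,  1.60731878e+00, -2.81200022e+01,
        1.23968444e-02,  9.41581005e-03,  5.63356218e-05]), 'position': array([ 279.15713309, -613.90347286,  230.33359953]), 'ee_rot': array([-8.80546514e-04,  9.77311047e-01,  2.11807148e-01, -2.72098436e-04]), 'contact_force': array([-0.41316777, -0.38513738, -0.17574657]), 'ft_torque': array([ 0.05121607,  0.01557166, -0.00782633]), 'gripper_force': 0.0, 'gripper_width': 0.9954813642911029}
top 423.8917697166409 251.15103541841052 188.21414628079276 -0.059657483335359245 [[0.004, -0.999, 0.046, 482.031], [-1.0, -0.004, 0.005, -11.639], [-0.005, -0.046, -0.999, 1022.804], [0.0, 0.0, 0.0, 1.0]]
side 365.1133366680261 251.9275854135482 195.9909926988564 -0.10726089578507764 [[-0.692, -0.477, 0.541, 57.574], [-0.721, 0.446, -0.53, 470.915], [0.012, -0.757, -0.653, 649.626], [0.0, 0.0, 0.0, 1.0]]
wrist 264.9839263363685 257.3948995092368 197.10328682739782 -0.031958017517491735 [[0.413, -0.866, -0.282, 352.681], [-0.911, -0.394, -0.126, -581.214], [-0.002, 0.309, -0.951, 373.106], [0.0, 0.0, 0.0, 1.0]]
```

View pics/top0.png

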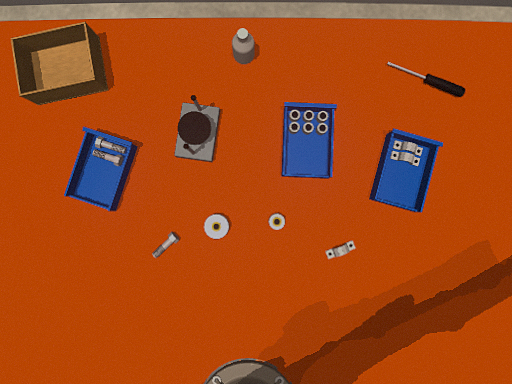

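View pics/side0.png

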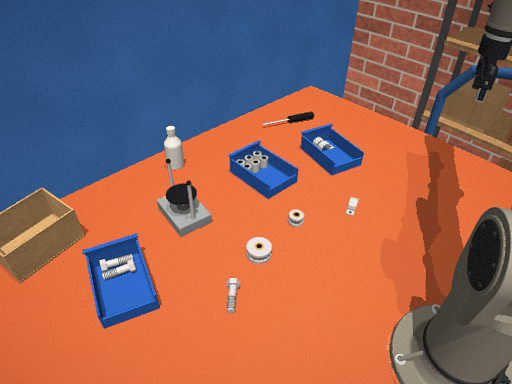

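The top view shows the bolt (166,245), wide roller (216,226), narrow roller (277,221) and clamp (340,250). The bolt bin is at (100,168), the dispenser at (197,130) with knobs at about (194,98) and (186,148), the sleeve bin at (308,140) and the clamp bin at (405,170). The side view shows the same things.

```bash
python3 - <<'E'
from h import *
for f in('top0','side0'):
    c=load(f); hsv=cv2.cvtColor(c['image'],cv2.COLOR_RGB2HSV); H,S,V=cv2.split(hsv)
    m=((S<120)&(V>70)).astype(np.uint8) 
    n,l,st,ce=cv2.connectedComponentsWithStats(m)
    print(f)
    for i in range(1,n):
        if st[i,4]<40 or st[i,4]>3000: continue
        ys,xs=np.where(l==i); P=pts(c,np.c_[xs,ys]); ok=c['depth'][ys,xs]>0
        if ok.sum()<5: continue
        r=cv2.minAreaRect(np.c_[xs,ys].astype(np.float32))
        Z=P[ok][:,2]
        print(ce[i].round(1),st[i].tolist(),'med',np.median(P[ok],0).round(1),'z',np.percentile(Z,[5,50,95]).round(1),'rect',np.round(r[0],1),np.round(r[1],1),round(r[2]))
    b=((H>100)&(H<130)&(S>120)&(V>60)).astype(np.uint8)
    n,l,st,ce=cv2.connectedComponentsWithStats(b)
    for i in range(1,n):
        if st[i,4]<500 or st[i,4]>20000: continue
        ys,xs=np.where(l==i); P=pts(c,np.c_[xs,ys]); 
        lo=P[(P[:,2]<12)]; rr=cv2.minAreaRect(P[:,:2].astype(np.float32))
        fl=P[(P[:,2]<9)&(P[:,2]>0)]
        rf=cv2.minAreaRect(fl[:,:2].astype(np.float32)) if len(fl)>10 else None
        print('blue',ce[i].round(1),'z',np.percentile(P[:,2],[5,50,95]).round(1),'rectW',np.round(rr[0],1),np.round(rr[1],1),round(rr[2],1),rf)
E
python3 -c "
import cv2
i=cv2.imread('pics/top0.png')[85:265,55:225]
j=cv2.imread('pics/top0.png')[85:265,265:445]
k=cv2.imread('pics/side0.png')[150:320,145:305]
import numpy as np
cv2.imwrite('pics/a.png',cv2.hconcat([cv2.resize(x,(400,400),interpolation=cv2.INTER_CUBIC) for x in(i,k)]))"
```

```text
top0
[242.9  46.3] [232, 28, 22, 36, 621] med [844.8  12.7  88.6] z [ 17.3  88.6 132.3] rect [242.5  45.5] [35. 21.] 90
[406.6  70.1] [387, 62, 39, 17, 118] med [ 817.3 -384.7   16.2] z [ 0.5 16.2 20.1] rect [406.2  69.9] [40.9  3. ] 22
[198.5 133.4] [175, 100, 45, 61, 1152] med [638.3 112.6  31.4] z [28.3 31.4 54.7] rect [196.8 129.5] [37.7 58.1] 9
[293.8 120.9] [288, 109, 13, 25, 171] med [ 690.3 -106.6   35.2] z [ 6.2 35.2 39. ] rect [294. 121.] [24. 12.] 90
[307.4 122. ] [302, 110, 13, 25, 170] med [ 688.6 -137.5   34.8] z [ 5.2 34.8 38.7] rect [307.6 122. ] [11.8 24.2] 4
[321.6 122.6] [316, 111, 13, 24, 169] med [ 686.6 -170.9   35.2] z [ 5.6 35.2 38.9] rect [322.  122.5] [23. 12.] 90
[108.8 145.1] [95, 136, 32, 18, 228] med [629.2 336.1  23.7] z [16.5 23.7 30.7] rect [110.2 145.4] [31.6 11.4] 18
[406.3 151.9] [390, 140, 33, 27, 491] med [ 615.3 -374.3   23. ] z [ 7.6 23.  33.9] rect [406.3 151.6] [29.6 21.6] 16
[108.2 156.8] [92, 149, 32, 17, 212] med [602.3 332.6  23. ] z [ 9.2 23.  30.5] rect [107.2 157.5] [31.6 11.1] 13
[276.3 221.2] [268, 213, 17, 17, 160] med [450.6 -65.5 
[... 4171 characters left out ...]
1.9 110.9 222.7] rectW [ 334.5 -612.8] [  99.7 2234.9] 16.9 ((446.08721923828125, -866.7341918945312), (25.938095092773438, 12.228588104248047), 33.44966506958008)
blue [331.4 149.6] z [ 3.5 24.2 54.8] rectW [305.4 -16.5] [ 190.6 1076.9] 37.0 ((565.41748046875, -366.9127197265625), (118.65375518798828, 163.04762268066406), 75.29747009277344)
blue [264.1 171. ] z [ 3.  25.1 56.7] rectW [380.6  77. ] [ 189.2 1001.1] 50.1 ((632.6425170898438, -137.22808837890625), (114.47665405273438, 155.9988250732422), 87.6542739868164)
blue [120.4 282.8] z [ 2.8  6.3 58.5] rectW [362.3 421.9] [118.6 608.5] 71.2 ((566.031494140625, 349.87078857421875), (111.6777114868164, 164.1426239013672), 71.4989242553711)
```

View pics/a.png

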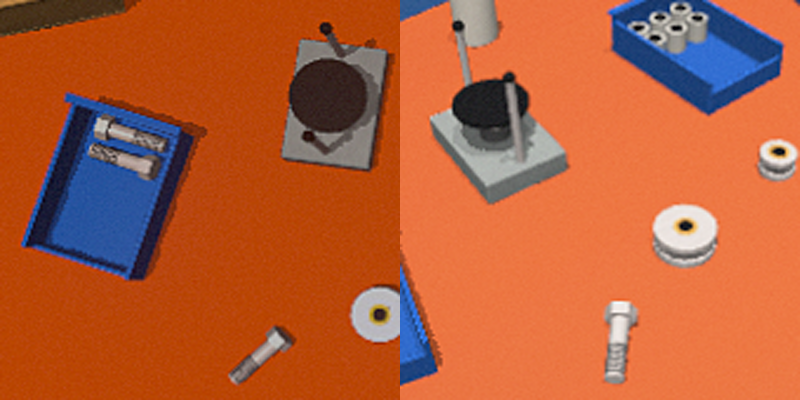

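The crops show the bolt's head at the upper right of the bolt, towards the robot's right and forward. The dispenser knobs lie roughly along the image vertical. I'll plan moves with a helper and get wrist views over the work area.

```bash
cat >> h.py <<'E'
def yang(o=None):
    o=o or get_obs(); Y=R(o['ee_rot'])[:,1]; return np.degrees(np.arctan2(Y[1],Y[0]))
def plan(targets):
    "targets: (x,y,z,angle of tool y in deg); tool down; prints the shift and turn for each leg in tool axes and units"
    o=get_obs(); p=np.array(o['position']); a=yang(o)
    for t in targets:
        t=np.array(t,float); b=t[3]
        d=t[:3]-p; th=np.radians(a); y=np.array([np.cos(th),np.sin(th),0]); x=np.array([-y[1],y[0],0])
        s=np.array([d@x,d@y,-d[2]])/800; r=-(b-a)/120
        print('shift',s.round(4).tolist(),'turn z',round(r,4),'rows',max(np.linalg.norm(d)/62.5,abs(b-a)/10.7).round(1))
        p=t[:3]; a=b
E
python3 -c "
from h import *
plan([(480,-120,300,-10),(480,150,300,20)])"
```

```text
shift [0.4841, -0.4582, -0.0868] turn z -0.4629 rows 8.6
shift [0.3324, -0.0586, -0.0] turn z -0.25 rows 4.3
```

play_rows(
  steps=[
    [[0.05,-0.05,-0.01],[0,0,-0.05],0],
    [[0.11,-0.105,-0.02],[0,0,-0.1],0],
    [[0.165,-0.155,-0.03],[0,0,-0.15],0],
    [[0.22,-0.205,-0.04],[0,0,-0.2],0],
    [[0.27,-0.255,-0.05],[0,0,-0.26],0],
  ],
)

```text
time: 0.78
position: [392.2, -337.1, 271.5]
ee_rot: [0.0, 0.883, 0.469, 0.0]
contact_force: [1.0, 0.3, 0.8]
gripper_width: 1.001
gripper_force: 0.0
```

```bash
python3 -c "
from h import *
plan([(480,-120,300,-10),(480,150,300,20)])"
```

```text
shift [0.2863, -0.0612, -0.0356] turn z -0.2007 rows 3.8
shift [0.3324, -0.0586, -0.0] turn z -0.25 rows 4.3
```

play_rows(
  steps=[
    [[0.07,-0.015,-0.009],[0,0,-0.05],0],
    [[0.14,-0.03,-0.018],[0,0,-0.1],0],
    [[0.21,-0.045,-0.027],[0,0,-0.15],0],
    [[0.28,-0.06,-0.035],[0,0,-0.2],0],
    [[0.28,-0.06,-0.035],[0,0,-0.2],0],
  ],
)

```text
time: 1.4
position: [480.0, -122.2, 300.0]
ee_rot: [0.0, 0.765, 0.644, 0.001]
contact_force: [0.4, -0.5, -0.3]
gripper_width: 1.001
gripper_force: 0.0
```

```bash
python3 -c "
from h import *
c=cap('wrist','wA'); print(c['obs']['position'],abs(c['obs']['qvel']).max())
plan([(480,150,300,20)])"
```

```text
[ 480.03176209 -122.21917895  300.0013254 ] 0.09063365741240387
shift [0.3391, -0.059, -0.0007] turn z -0.2509 rows 4.4
```

play_rows(
  steps=[
    [[0.07,-0.012,0],[0,0,-0.06],0],
    [[0.14,-0.025,0],[0,0,-0.12],0],
    [[0.21,-0.038,0],[0,0,-0.18],0],
    [[0.28,-0.05,0],[0,0,-0.25],0],
    [[0.33,-0.058,0],[0,0,-0.25],0],
  ],
)

```text
time: 2.08
position: [480.0, 141.4, 299.1]
ee_rot: [0.0, 0.576, 0.817, -0.0]
contact_force: [0.2, -1.1, -0.7]
gripper_width: 1.002
gripper_force: 0.0
```

```bash
python3 -c "
from h import *
c=cap('wrist','wB'); print(c['obs']['position'],abs(c['obs']['qvel']).max())
import cv2
cv2.imwrite('pics/ab.png',cv2.vconcat([cv2.resize(cv2.imread('pics/w%s.png'%k),(400,300)) for k in 'AB']))"
```

```text
[479.99612162 141.37887255 299.09096533] 0.7882046674240221
```

View pics/ab.png

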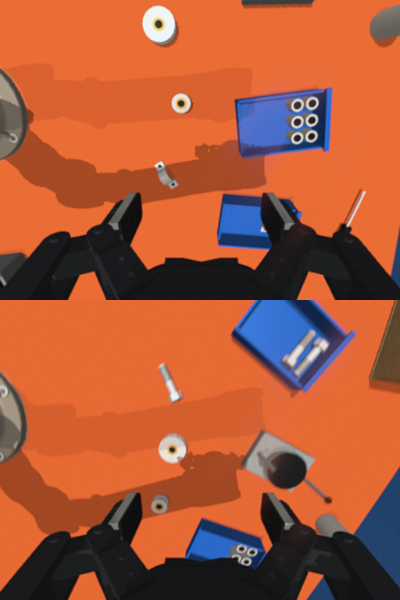

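View A shows the wide roller (160,25), narrow roller (181,103), clamp (166,175), sleeve bin (285,123) and clamp bin (255,220), all in half-scale pixels. View B shows the bolt (170,383), wide roller (172,449), bolt bin (293,345) and dispenser platform (290,468), slightly blurred by the motion. I'll retake B now that the arm has settled and triangulate.

```bash
cat >> h.py <<'E'
def tri(obs):
    A=np.zeros((3,3));b=np.zeros(3);L=[]
    for c,uv in obs:
        o,d=rays(c,uv); d=d[0]/np.linalg.norm(d[0]); M=np.eye(3)-np.outer(d,d); A+=M;b+=M@o; L.append((o,d))
    X=np.linalg.solve(A,b); return X,[round(float(np.linalg.norm(np.cross(X-o,d))),1) for o,d in L]
def comps(m,amin,amax=9e9):
    n,l,st,ce=cv2.connectedComponentsWithStats(m.astype(np.uint8)); 
    return [(ce[i],st[i],l==i) for i in range(1,n) if amin<=st[i,4]<=amax]
def hsv(c): return cv2.split(cv2.cvtColor(c['image'],cv2.COLOR_RGB2HSV))
E
python3 - <<'E'
from h import *
c=cap('wrist','wB2'); print(c['obs']['position'],abs(c['obs']['qvel']).max())
for f in('top0','side0','wA','wB2'):
    c=load(f); H,S,V=hsv(c); y0=0
    print(f)
    m=(H>15)&(H<35)&(S>100)&(V>60)
    for ce,st,_ in comps(cv2.dilate(m.astype(np.uint8),np.ones((3,3))),15,900): print(' brass',ce.round(1),st.tolist(),pts(c,ce[None]).round(0).tolist())
    m=(S<90)&(V>70)
    for ce,st,k in comps(m,100,2500):
        ys,xs=np.where(k); P=pts(c,np.c_[xs,ys]); med=np.median(P,0)
        if abs(med[2]-20)<25 and med[0]<470:
            print(' metal',ce.round(1),st.tolist(),med.round(0),[np.round(v,1).tolist() if not np.isscalar(v) else round(v) for v in cv2.minAreaRect(np.c_[xs,ys].astype(np.float32))])
    m=V<60
    for ce,st,k in comps(m,60,9000):
        ys,xs=np.where(k); P=pts(c,np.c_[xs,ys]); med=np.median(P,0)
        if abs(med[0]-660)<60 and abs(med[1]-115)<60 : print(' dark',ce.round(1),st.tolist(),med.round(0),np.median(P[:,2]).round(1))
E
```

```text
[479.40080269 147.00622159 299.42143325] 0.1304156550803513
top0
 brass [276.5 221.1] [272, 216, 10, 11, 95] [[451.0, -65.0, 28.0]]
 brass [215.9 226. ] [211, 221, 11, 11, 101] [[438.0, 77.0, 29.0]]
 metal [276.3 221.1] [268, 213, 17, 17, 152] [451. -65.  27.] [[276.4, 221.1], [16.1, 15.8], 72]
 metal [216.1 225.9] [204, 214, 25, 25, 424] [439.  75.  29.] [[216.0, 226.0], [24.0, 24.0], 90]
 metal [165.1 244.8] [152, 232, 27, 26, 212] [393. 196.  18.] [[164.8, 245.8], [10.6, 29.7], 45]
 metal [340.2 249.8] [326, 241, 29, 18, 244] [ 383. -217.   14.] [[340.2, 250.0], [9.9, 29.0], 68]
 metal [244.6 373.2] [204, 358, 84, 26, 1153] [89. 11. 14.] [[245.5, 370.5], [83.0, 25.0], 0]
 dark [193.9 127.6] [178, 112, 33, 32, 842] [661. 122.  76.] 76.4
side0
 brass [466.1  40. ] [443, 26, 44, 31, 841] [[575.0, -1411.0, 178.0]]
 brass [506.3  58.5] [496, 45, 16, 22, 152] [[359.0, -1305.0, 179.0]]
 brass [486.1  82.6] [484, 80, 5, 6, 29] [[459.0, -1601.0, -45.0]]
 brass [426.9 112.7] [421, 105, 13, 17, 125] [[629.0, -1335.0, -202.0]]
 brass [296.2 214. ] [292, 211, 10, 7, 64] [[450.0, -68.0, 26.0]]

[... 931 characters left out ...]
 24.0], 90]
 metal [211.1 224.4] [198, 206, 30, 36, 441] [ 382. -213.   15.] [[210.8, 225.0], [38.5, 16.0], 54]
wB2
 brass [218.5 196.4] [212, 190, 14, 14, 164] [[438.0, 77.0, 30.0]]
 brass [201.7 268.4] [195, 263, 14, 12, 134] [[449.0, -66.0, 26.0]]
 metal [215.7 113. ] [201, 88, 31, 48, 539] [395. 198.  17.] [[214.1, 111.2], [48.7, 17.0], 63]
 metal [ 10.9 158.7] [0, 99, 28, 114, 2295] [89. 16. 13.] [[13.5, 155.5], [113.0, 27.0], 90]
 metal [219.5 194. ] [202, 176, 35, 37, 910] [439.  81.  28.] [[219.0, 194.0], [36.0, 34.0], 90]
 metal [203.1 263.7] [192, 253, 22, 24, 327] [450. -56.  25.] [[202.5, 264.5], [23.0, 21.0], 90]
 dark [367.3 224.6] [344, 202, 45, 45, 1442] [665. 128.  75.] 74.9
```

Run:
```python
from h import *
C={f:load(f) for f in('top0','side0','wA','wB2')}
t=C['top0'];s=C['side0'];a=C['wA'];b=C['wB2']
print('wide top',*tri([(t,[215.9,226]),(s,[258.9,245.8]),(a,[202.6,30.6]),(b,[218.5,196.4])]))
print('narrow',*tri([(t,[276.5,221.1]),(s,[296.2,214]),(a,[231.4,132.2]),(b,[201.7,268.4])]))
print('plat',*tri([(t,[193.9,127.6]),(b,[367.3,224.6])]))
def pca(P):
    r=cv2.minAreaRect(P[:,:2].astype(np.float32)); v=cv2.boxPoints(r); e=[v[1]-v[0],v[2]-v[1]]; e=max(e,key=np.linalg.norm)
    return np.round(r[0],1),np.round(sorted(r[1]),1),round(float(np.degrees(np.arctan2(e[1],e[0])))%180,1)
for nm,x0,y0,fs in(('bolt',393,196,('top0','side0','wB2')),('clamp',382,-214,('top0','side0','wA'))):
  for f in fs:
    c=C[f];H,S,V=hsv(c)
    for ce,st,k in comps((S<110)&(V>70),100,2500):
        ys,xs=np.where(k); P=pts(c,np.c_[xs,ys]); 
        if np.hypot(*(np.median(P,0)[:2]-[x0,y0]))>25: continue
        P=P[(c['depth'][ys,xs]>0)&(P[:,2]>3)]; print(nm,f,pca(P),'plane10',pca(plane(c,np.c_[xs,ys],10)),'mean',P.mean(0).round(1),'z99',np.percentile(P[:,2],98).round(1))
for f in('top0','side0','wA','wB2'):
    c=C[f];H,S,V=hsv(c)
    for nm,x0,y0 in(('bolt_bin',569,354),('clamp_bin',567,-372)):
        for ce,st,k in comps((H>100)&(H<130)&(S>120)&(V>30),800,30000):
            ys,xs=np.where(k); P=pts(c,np.c_[xs,ys]); 
            if np.hypot(*(np.median(P,0)[:2]-[x0,y0]))>60: continue
            P=P[np.hypot(P[:,0]-x0,P[:,1]-y0)<110]; P=P[(P[:,2]>1)&(P[:,2]<64)]
            fl=P[P[:,2]<9]; up=P[P[:,2]>15]
            print(nm,f,'all',pca(P),'floor z',np.median(fl[:,2]).round(1),'up',pca(up))
# knobs: dark points above 120 mm
for f in('top0','wB2','side0'):
    c=C[f];H,S,V=hsv(c)
    for ce,st,k in comps(V<75,4,9000):
        ys,xs=np.where(k); P=pts(c,np.c_[xs,ys]); g=(np.hypot(P[:,0]-660,P[:,1]-120)<90)&(P[:,2]>100)
        if g.sum()>3: print('knob',f,ce.round(1),np.median(P[g],0).round(1),g.sum())
    hs=(S<100)&(V>60); ys,xs=np.where(hs); P=pts(c,np.c_[xs,ys]); g=(np.hypot(P[:,0]-660,P[:,1]-120)<95)&(abs(P[:,2]-30)<4)
    print('housing',f,pca(P[g]))
plan([(393,197,60,45)])
```

```text
wide top [438.51245688  75.14065082  28.06730102] [0.3, 1.2, 0.4, 0.7]
narrow [450.44377487 -66.96971733  26.0238723 ] [0.4, 1.2, 0.3, 0.7]
plat [663.51244545 124.55163913  75.61969549] [2.4, 2.4]
bolt top0 (array([390.4, 198.9]), array([25.6, 70.2]), 133.8) plane10 (array([389.8, 199.1]), array([25.4, 71.1]), 135.3) mean [393.2 196.5  18.8] z99 27.1
bolt side0 (array([388.7, 197.2]), array([25.4, 70.7]), 137.2) plane10 (array([390.7, 194.2]), array([25.4, 83. ]), 139.0) mean [391.1 196.8  16.6] z99 25.5
bolt wB2 (array([391.1, 199.2]), array([27.1, 71.4]), 135.9) plane10 (array([390.6, 199.8]), array([27.2, 72.9]), 134.9) mean [394.1 198.8  17.6] z99 25.2
clamp top0 (array([ 381.3, -220.1]), array([25.7, 69.7]), 112.1) plane10 (array([ 381.5, -219.3]), array([24.3, 69.8]), 111.7) mean [ 383.  -218.3   16.2] z99 29.3
clamp side0 (array([ 379.8, -215.8]), array([20.2, 60.6]), 110.7) plane10 (array([ 380.3, -213.3]), array([22.4, 73.9]), 112.2) mean [ 377.7 -208.6   15.3] z99 27.8
clamp wA (array([ 383.6, -220.2]), array([21.3, 70. ]), 111.7) plane10 (array([ 380.5, -219.2]), array([30
[... 799 characters left out ...]
([568. , 351.7]), array([115.3, 159.8]), 162.3) floor z 5.1 up (array([567., 352.]), array([115.2, 157.7]), 162.5)
knob top0 [195.2 101.2] [711.7 115.2 144.2] 32
knob top0 [193.9 128.5] [609.2 128.8 144.8] 28
housing top0 (array([661.6, 123. ]), array([ 90.3, 130.6]), 172.4)
knob wB2 [366.  224.2] [609.4 132.3 143.8] 66
knob wB2 [415.6 261.9] [711.5 117.7 143.3] 43
housing wB2 (array([662.7, 124.1]), array([ 88.9, 129.4]), 172.1)
knob side0 [167.9 160.5] [711.4 116.6 141.8] 15
knob side0 [178.7 195.7] [607.8 131.4 142.4] 15
knob side0 [193.1 192.1] [607.4 125.9 111.5] 4
housing side0 (array([660.1, 122.8]), array([ 88.9, 131.6]), 172.2)
shift [0.0989, -0.0793, 0.2991] turn z -0.2091 rows 4.2
```

```bash
python3 -c "
from h import *
print(get_obs()['position'],yang())
plan([(390.5,199,45,45),(390.5,199,4,45)])"
```

```text
[479.57717456 144.20397059 299.24647504] 19.910664755681367
shift [0.1023, -0.0814, 0.3178] turn z -0.2091 rows 4.4
shift [0.0, 0.0, 0.0512] turn z -0.0 rows 0.7
```

play_rows(
  steps=[
    [[0.03,-0.024,0.06],[0,0,-0.06],0],
    [[0.055,-0.045,0.13],[0,0,-0.12],0],
    [[0.08,-0.065,0.2],[0,0,-0.17],0],
    [[0.1,-0.08,0.27],[0,0,-0.209],0],
    [[0.102,-0.081,0.317],[0,0,-0.209],0],
  ],
)

```text
time: 2.8
position: [390.1, 193.5, 43.2]
ee_rot: [-0.001, 0.385, 0.923, -0.002]
contact_force: [0.9, -0.7, -0.2]
gripper_width: 1.0
gripper_force: 0.0
```

```bash
python3 -c "
from h import *
c=cap('wrist','w1');o=get_obs();print(o['position'],yang(o),o['time'])
plan([(390.5,199,4,45)])"
```

```text
[388.58247753 192.3549674   40.19762364] 44.64271805039466 2.85
shift [0.0042, 0.0075, 0.0452] turn z -0.003 rows 0.6
```

View pics/w1.png

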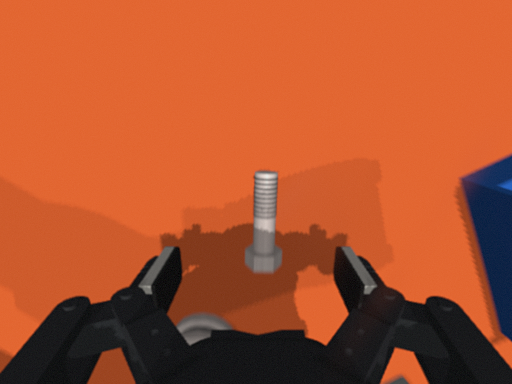

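The close-up shows the bolt aligned with the tool's x axis. It runs from (264,172) to (264,270), centred between the fingers. Now I'll descend and close.

play_rows(
  steps=[
    [[0.004,0.0065,0.02],[0,0,0],0],
    [[0.004,0.0065,0.045],[0,0,0],0.3],
    [[0.004,0.0065,0.045],[0,0,0],1],
    [[0.004,0.0065,0.045],[0,0,0],1],
    [[0.004,0.0065,0.045],[0,0,0],1],
  ],
)

```text
time: 3.48
position: [393.8, 201.2, 10.6]
ee_rot: [0.001, 0.385, 0.923, 0.0]
contact_force: [-3.2, -3.5, 18.9]
gripper_width: 0.149
gripper_force: 57.9
```

```bash
python3 -c "
from h import *
o=get_obs();print(o['position'],yang(o),o['gripper_force'])
plan([(390.5,199,4,45),(390.5,199,110,45),(542.6,359.5,110,-17.6),(542.6,359.5,10,-17.6)])"
```

```text
[393.76706272 201.24773731  10.63349791] 44.66346456078074 57.857816219329834
shift [0.0009, -0.0049, 0.0083] turn z -0.0028 rows 0.1
shift [0.0, 0.0, -0.1325] turn z -0.0 rows 1.7
shift [0.0074, 0.2763, -0.0] turn z 0.5217 rows 5.9
shift [0.0, 0.0, 0.125] turn z -0.0 rows 1.6
```

play_rows(
  steps=[
    [[0,0,0],[0,0,0],0.6],
    [[0.0,-0.002,0.004],[0,0,0],0.6],
    [[0.0,-0.004,0.008],[0,0,0],0.6],
    [[0.0,-0.004,0.008],[0,0,0],0.9],
    [[0.0,-0.004,0.008],[0,0,0],1],
  ],
)

```text
time: 4.1
position: [390.7, 199.6, 3.3]
ee_rot: [-0.0, 0.385, 0.923, -0.0]
contact_force: [-0.9, 0.0, -0.0]
gripper_width: 0.16
gripper_force: 58.1
```

play_rows(
  steps=[
    [[0,0,0],[0,0,0],1],
    [[0,0,0],[0,0,0],1],
    [[0,0,-0.05],[0,0,0],1],
    [[0,0,-0.12],[0,0,0],1],
    [[0,0,-0.132],[0,0,0],1],
  ],
)

```text
time: 4.72
position: [392.5, 200.4, 111.6]
ee_rot: [0.002, 0.385, 0.923, 0.002]
contact_force: [0.7, 0.6, -2.9]
gripper_width: 0.157
gripper_force: 58.5
```

```bash
python3 -c "
from h import *
c=cap('wrist','w2');o=get_obs();print(o['position'],yang(o),o['gripper_force'],o['gripper_width'],o['contact_force'])
plan([(542.6,359.5,110,-17.6),(542.6,359.5,10,-17.6)])"
```

```text
[392.27947707 199.90641025 111.11728523] 44.6947029744448 58.513010144233704 0.15591111389231985 [ 0.51733562  0.53412306 -0.77580291]
shift [0.0097, 0.2739, 0.0014] turn z 0.5191 rows 5.8
shift [0.0, 0.0, 0.125] turn z -0.0 rows 1.6
```

View pics/w2.png

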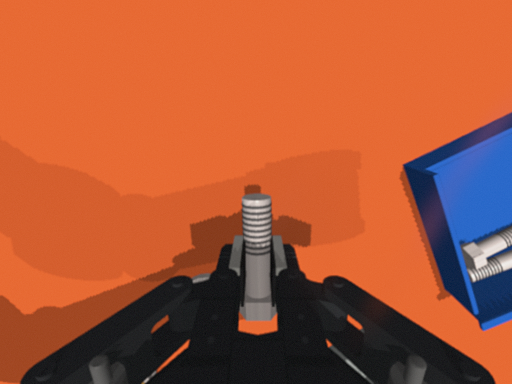

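The bolt is held firmly between the fingers, with the shank at (257,255). On to the bolt bin.

play_rows(
  steps=[
    [[0.002,0.055,0],[0,0,0.085],1],
    [[0.004,0.12,0],[0,0,0.17],1],
    [[0.006,0.18,0],[0,0,0.26],1],
    [[0.009,0.23,0],[0,0,0.34],1],
    [[0.0095,0.273,0],[0,0,0.43],1],
  ],
)

```text
time: 5.4
position: [540.6, 359.0, 106.2]
ee_rot: [0.0, 0.75, 0.662, -0.002]
contact_force: [0.1, 0.1, -1.8]
gripper_width: 0.157
gripper_force: 58.6
```

play_rows(
  steps=[
    [[0,0,0],[0,0,0.08],1],
    [[0,0,0],[0,0,0.09],1],
    [[0,0,0.04],[0,0,0.09],1],
    [[0,0,0.08],[0,0,0.09],1],
    [[0,0,0.08],[0,0,0.09],1],
  ],
)

```text
time: 6.02
position: [538.3, 356.1, 41.5]
ee_rot: [0.0, 0.806, 0.591, -0.004]
contact_force: [0.9, -0.6, -0.1]
gripper_width: 0.156
gripper_force: 58.5
```

```bash
python3 -c "
from h import *
c=cap('wrist','w3');o=get_obs();print(o['position'],yang(o),o['gripper_force'],o['gripper_width'],o['contact_force'])
plan([(542.6,359.5,10.5,-17.6)])"
```

```text
[539.51356567 357.3302612   43.4828289 ] -17.503478239133674 58.5494863986969 0.16326023199459894 [-0.72160258  0.72273532 -0.97305037]
shift [0.0037, 0.0029, 0.0412] turn z 0.0008 rows 0.5
```

View pics/w3.png

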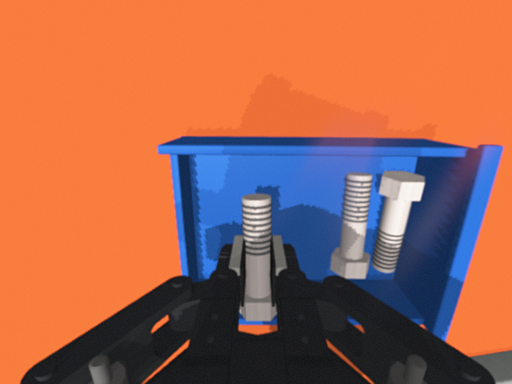

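The bolt hangs over the empty front floor of the bolt bin, clear of the fixed bolts on the right. I'll lower, release and rise.

play_rows(
  steps=[
    [[0.003,0.003,0.02],[0,0,0],1],
    [[0.003,0.003,0.04],[0,0,0],1],
    [[0.003,0.003,0.04],[0,0,0],1],
    [[0.003,0.003,0.04],[0,0,0],0.6],
    [[0.003,0.003,0.04],[0,0,0],0.6],
  ],
)

```text
time: 6.7
position: [544.1, 360.6, 13.7]
ee_rot: [-0.0, 0.807, 0.591, 0.001]
contact_force: [0.7, 0.3, 0.1]
gripper_width: 0.4
gripper_force: 0.0
```

play_rows(
  steps=[
    [[0,0,0],[0,0,0],0.6],
    [[0,0,-0.07],[0,0,0],0.6],
    [[0,0,-0.14],[0,0,0],0.6],
    [[0,0,-0.18],[0,0,0],0.3],
    [[0,0,-0.18],[0,0,0],0],
  ],
)

```text
time: 7.32
position: [545.3, 361.5, 160.7]
ee_rot: [0.0, 0.807, 0.59, 0.003]
contact_force: [0.0, -0.4, -0.6]
gripper_width: 0.81
gripper_force: 0.0
```

```bash
python3 -c "
from h import *
c=cap('wrist','w4');o=get_obs();print(o['position'],yang(o),o['gripper_force'],o['gripper_width'],o['contact_force'],o['time'])
H,S,V=hsv(c)
for ce,st,k in comps((S<90)&(V>80),100,3000):
    ys,xs=np.where(k);P=pts(c,np.c_[xs,ys]);print(ce,st[4],np.median(P,0).round(),np.percentile(P[:,2],[5,95]).round())
plan([(540,60,150,0),(480,-180,150,0),(381.5,-219.5,60,21.8)])"
```

```text
[544.28793542 360.53517307 158.46530015] -17.617260326788866 0.0 0.8907721735052848 [-0.40210272 -0.44549951 -0.01460003] 7.375
[341.81081081 178.50408548] 1591 [635. 347.  23.] [12. 47.]
[255.76267943 190.99425837] 1045 [545. 356.  22.] [17. 30.]
[310.81368821 191.14543726] 1052 [603. 338.  22.] [15. 30.]
[347.25471698 208.43396226] 106 [638. 307.  20.] [ 8. 33.]
[337.09135802 262.43703704] 405 [586. 361. 195.] [175. 207.]
[177.40350877 263.38596491] 399 [514. 384. 195.] [176. 206.]
[432.93571429 293.72380952] 420 [720. 160.  26.] [  6. 225.]
[373.20265152 354.06060606] 528 [623. 115.  31.] [ 29. 226.]
shift [-0.3597, 0.1086, 0.0106] turn z -0.1468 rows 4.8
shift [-0.3, -0.075, -0.0] turn z -0.0 rows 4.0
shift [-0.0494, -0.1231, 0.1125] turn z -0.1817 rows 2.2
```

The bolt lies in the front of the bin (545,356). Next is the clamp.

play_rows(
  steps=[
    [[-0.07,0.01,0],[0,0,-0.02],0],
    [[-0.14,0.02,0],[0,0,-0.05],0],
    [[-0.21,0.035,0],[0,0,-0.08],0],
    [[-0.28,0.05,0],[0,0,-0.11],0],
    [[-0.35,0.06,0],[0,0,-0.147],0],
  ],
)

```text
time: 8.0
position: [503.6, 76.4, 155.6]
ee_rot: [-0.001, 0.706, 0.708, -0.001]
contact_force: [0.5, -0.8, -0.1]
gripper_width: 1.0
gripper_force: 0.0
```

```bash
python3 -c "
from h import *
plan([(440,-205,110,21.8)])"
```

```text
shift [-0.3515, -0.0803, 0.057] turn z -0.1805 rows 4.7
```

play_rows(
  steps=[
    [[-0.07,-0.01,0.01],[0,0,-0.03],0],
    [[-0.14,-0.03,0.022],[0,0,-0.07],0],
    [[-0.21,-0.045,0.034],[0,0,-0.11],0],
    [[-0.28,-0.062,0.045],[0,0,-0.15],0],
    [[-0.35,-0.08,0.057],[0,0,-0.18],0],
  ],
)

```text
time: 8.62
position: [439.4, -202.8, 110.1]
ee_rot: [-0.001, 0.561, 0.828, -0.0]
contact_force: [0.8, -0.1, 0.7]
gripper_width: 0.999
gripper_force: 0.0
```

```bash
python3 -c "
from h import *
plan([(381.5,-219.5,50,21.8)])"
```

```text
shift [0.0075, -0.0749, 0.0751] turn z -0.0002 rows 1.4
```

play_rows(
  steps=[
    [[0.003,-0.03,0.03],[0,0,0],0],
    [[0.0075,-0.075,0.075],[0,0,0],0],
    [[0.0075,-0.075,0.075],[0,0,0],0],
    [[0.0075,-0.075,0.075],[0,0,0],0],
    [[0.0075,-0.075,0.075],[0,0,0],0],
  ],
)

```text
time: 9.25
position: [384.4, -217.6, 51.9]
ee_rot: [0.001, 0.561, 0.828, 0.0]
contact_force: [0.5, 0.3, 0.3]
gripper_width: 0.999
gripper_force: 0.0
```

```bash
python3 -c "
from h import *
c=cap('wrist','w5');o=get_obs();print(o['position'],yang(o),o['gripper_width'],o['time'])
H,S,V=hsv(c)
for ce,st,k in comps((S<90)&(V>80),100,9000):
    ys,xs=np.where(k);P=pts(c,np.c_[xs,ys]);P=P[(P[:,2]>2)&(P[:,2]<40)]
    if len(P)>50 and abs(np.median(P[:,1])+219)<50:
        r=cv2.minAreaRect(P[:,:2].astype(np.float32)); print(r,P.mean(0),np.percentile(P[:,2],98))
plan([(381.5,-219.5,4,21.8)])"
```

```text
[ 384.32377965 -217.69521082   51.89823152] 21.693248734142852 1.0006446392037411 9.3
((383.6142578125, -219.5089111328125), (20.078405380249023, 69.67737579345703), 21.832326889038086) [ 380.9886916  -213.07762692   15.47209252] 27.09941150456371
shift [-0.0008, -0.0041, 0.0599] turn z -0.0009 rows 0.8
```

View pics/w5.png

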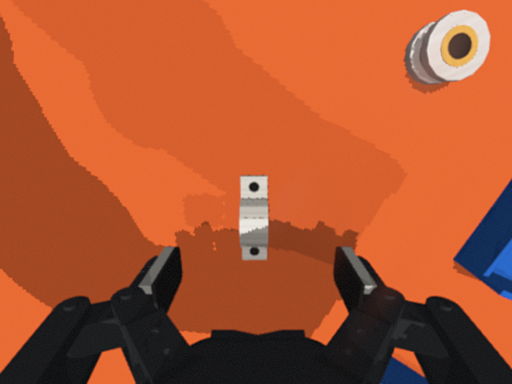

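The clamp is at (254,218), centred between the fingers and aligned with the tool's x axis. The measured pose is (383,-219.5), angle 21.8°. Descending to grasp.

play_rows(
  steps=[
    [[-0.001,-0.003,0.03],[0,0,0],0],
    [[-0.001,-0.003,0.058],[0,0,0],0],
    [[-0.001,-0.003,0.058],[0,0,0],0.5],
    [[-0.001,-0.003,0.058],[0,0,0],1],
    [[-0.001,-0.003,0.058],[0,0,0],1],
  ],
)

```text
time: 9.93
position: [381.7, -219.8, 5.8]
ee_rot: [0.001, 0.562, 0.827, 0.0]
contact_force: [0.5, 0.4, 0.8]
gripper_width: 0.376
gripper_force: 0.0
```

play_rows(
  steps=[
    [[0,0,0],[0,0,0],1],
    [[0,0,0],[0,0,0],1],
    [[0,0,-0.05],[0,0,0],1],
    [[0,0,-0.12],[0,0,0],1],
    [[0,0,-0.132],[0,0,0],1],
  ],
)

```text
time: 10.55
position: [382.9, -220.5, 113.8]
ee_rot: [0.003, 0.562, 0.827, 0.0]
contact_force: [-0.2, -0.9, -1.0]
gripper_width: 0.213
gripper_force: 58.8
```

```bash
python3 -c "
from h import *
o=get_obs();print(o['position'],yang(o),o['gripper_width'],o['gripper_force'],o['time'])
th=np.radians(-15.3);x,y=np.array([568,-368])-28*np.array([np.cos(th),np.sin(th)])
print(x,y)
plan([(x,y,110,-15.3),(x,y,10,-15.3)])"
```

```text
[ 382.9088047  -220.49077038  113.82523136] 21.605752870724285 0.2133360995816682 58.76647809200222 10.55
540.9923922831816 -360.61155460096955
shift [-0.2356, 0.1192, 0.0048] turn z 0.3075 rows 3.4
shift [0.0, 0.0, 0.125] turn z -0.0 rows 1.6
```

Gripped. On to the clamp bin.

play_rows(
  steps=[
    [[-0.06,0.03,0],[0,0,0.08],1],
    [[-0.12,0.06,0],[0,0,0.16],1],
    [[-0.18,0.09,0],[0,0,0.24],1],
    [[-0.235,0.119,0],[0,0,0.307],1],
    [[-0.235,0.119,0],[0,0,0.307],1],
  ],
)

```text
time: 11.18
position: [540.6, -361.2, 109.4]
ee_rot: [0.001, 0.795, 0.606, 0.0]
contact_force: [-0.6, 0.7, -1.1]
gripper_width: 0.215
gripper_force: 58.8
```

play_rows(
  steps=[
    [[0,0,0],[0,0,0],1],
    [[0,0,0.04],[0,0,0],1],
    [[0,0,0.06],[0,0,0],1],
    [[0,0,0.06],[0,0,0],1],
    [[0,0,0.06],[0,0,0],1],
  ],
)

```text
time: 11.8
position: [539.0, -359.2, 63.3]
ee_rot: [0.0, 0.794, 0.607, 0.0]
contact_force: [-0.3, -0.6, -0.3]
gripper_width: 0.215
gripper_force: 58.8
```

```bash
python3 -c "
from h import *
c=cap('wrist','w6');o=get_obs();print(o['position'],yang(o),o['gripper_width'],o['gripper_force'],o['time'])
plan([(541,-360.6,12,-15.3)])"
```

```text
[ 539.28412099 -359.40612687   63.63072999] -15.20492600503236 0.2151662024974875 58.84333570233139 11.85
shift [-0.0009, 0.0025, 0.0645] turn z 0.0008 rows 0.8
```

View pics/w6.png

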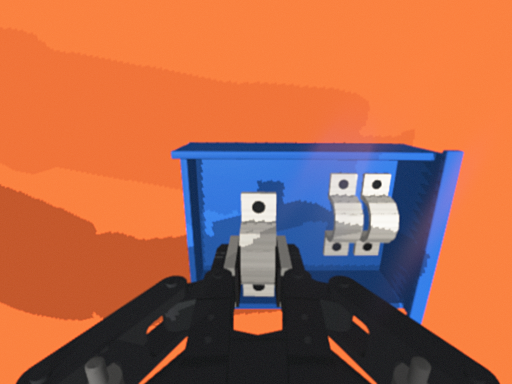

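The clamp hangs over the empty front of the clamp bin, clear of the fixed clamps on the right. I'll lower, release and rise.

play_rows(
  steps=[
    [[-0.001,0.002,0.03],[0,0,0],1],
    [[-0.001,0.002,0.063],[0,0,0],1],
    [[-0.001,0.002,0.063],[0,0,0],1],
    [[-0.001,0.002,0.063],[0,0,0],0.6],
    [[-0.001,0.002,0.063],[0,0,0],0.55],
  ],
)

```text
time: 12.48
position: [540.5, -360.7, 13.3]
ee_rot: [0.001, 0.794, 0.607, 0.0]
contact_force: [-1.1, -0.2, -0.4]
gripper_width: 0.449
gripper_force: 0.0
```

play_rows(
  steps=[
    [[0,0,0],[0,0,0],0.55],
    [[0,0,-0.07],[0,0,0],0.55],
    [[0,0,-0.14],[0,0,0],0.55],
    [[0,0,-0.18],[0,0,0],0.3],
    [[0,0,-0.18],[0,0,0],0],
  ],
)

```text
time: 13.1
position: [541.8, -361.3, 159.9]
ee_rot: [0.003, 0.795, 0.607, 0.001]
contact_force: [-0.5, 0.6, -0.6]
gripper_width: 0.858
gripper_force: 0.0
```

```bash
python3 -c "
from h import *
c=cap('wrist','w7');o=get_obs();print(o['position'],yang(o),o['gripper_width'],o['contact_force'],o['time'])
H,S,V=hsv(c)
for ce,st,k in comps((S<90)&(V>80),100,3000):
    ys,xs=np.where(k);P=pts(c,np.c_[xs,ys]);print(ce,st[4],np.median(P,0).round(),np.percentile(P[:,2],[5,95]).round())
plan([(520,-80,160,40),(439,76,110,82)])"
```

```text
[ 540.60534911 -360.74947397  157.67183003] -15.218853897734208 0.9329102278701721 [ 0.62806233  0.32120332 -1.30401152] 13.15
[498.51843818 147.4967462 ] 461 [ 814. -391.   15.] [12. 17.]
[254.20677036 182.15919488] 1093 [ 542. -354.   21.] [ 6. 32.]
[172.53537736 264.56132075] 424 [ 507. -340.  195.] [176. 206.]
[342.00930233 264.06511628] 430 [ 584. -361.  195.] [175. 207.]
shift [0.3319, -0.117, -0.0029] turn z -0.4602 rows 5.2
shift [0.2145, 0.0478, 0.0625] turn z -0.35 rows 3.9
```

The clamp is in its bin (542,-354). Next is the wide roller, with the closing line along the dispenser's y (82°).

play_rows(
  steps=[
    [[0.06,-0.025,0],[0,0,-0.085],0],
    [[0.12,-0.05,0],[0,0,-0.17],0],
    [[0.19,-0.075,0],[0,0,-0.26],0],
    [[0.25,-0.1,0],[0,0,-0.34],0],
    [[0.31,-0.13,0],[0,0,-0.43],0],
  ],
)

```text
time: 13.78
position: [503.5, -91.9, 154.9]
ee_rot: [-0.001, 0.449, 0.894, -0.0]
contact_force: [0.4, -0.0, -0.3]
gripper_width: 0.998
gripper_force: 0.0
```

```bash
python3 -c "
from h import *
plan([(439,75.5,100,82.2)])"
```

```text
shift [0.216, 0.0604, 0.0687] turn z -0.3793 rows 4.3
```

play_rows(
  steps=[
    [[0.05,0.015,0.01],[0,0,-0.08],0],
    [[0.1,0.03,0.03],[0,0,-0.16],0],
    [[0.15,0.045,0.045],[0,0,-0.24],0],
    [[0.216,0.06,0.068],[0,0,-0.32],0],
    [[0.216,0.06,0.068],[0,0,-0.379],0],
  ],
)

```text
time: 14.4
position: [437.4, 77.5, 99.9]
ee_rot: [-0.002, 0.065, 0.998, 0.0]
contact_force: [-0.0, -1.9, 0.0]
gripper_width: 1.0
gripper_force: 0.0
```

play_rows(
  steps=[
    [[0,0,0],[0,0,0],0],
    [[0,0,0],[0,0,0],0],
    [[0,0,0],[0,0,0],0],
    [[0,0,0],[0,0,0],0],
    [[0,0,0],[0,0,0],0],
  ],
)

```text
time: 15.02
position: [441.2, 73.7, 101.8]
ee_rot: [0.0, 0.072, 0.997, -0.0]
contact_force: [-0.4, 0.9, 0.4]
gripper_width: 0.999
gripper_force: 0.0
```

```bash
python3 -c "
from h import *
c=cap('wrist','w8');o=get_obs();print(o['position'],yang(o),o['gripper_width'],o['contact_force'],o['time'])
H,S,V=hsv(c)
m=(H>15)&(H<35)&(S>100)&(V>60)
for ce,st,_ in comps(cv2.dilate(m.astype(np.uint8),np.ones((3,3))),15,2900): print(' brass',ce.round(1),st.tolist(),pts(c,ce[None]).round(1).tolist(),plane(c,ce[None],28),plane(c,ce[None],26))
m=(S<90)&(V>80)
for ce,st,k in comps(m,100,5000):
    cn,_=cv2.findContours(k.astype(np.uint8),0,1); (x,y),r=cv2.minEnclosingCircle(cn[0]); print(ce,st,x,y,r)
plan([(438.5,75.5,50,82.2)])"
```

```text
[441.14555173  73.75198912 101.76933152] 81.77829498759769 0.9993233131443781 [-0.33831413  0.34608466 -0.26973933] 15.075
 brass [259.1 203.1] [246, 191, 27, 26, 471] [[438.7, 75.8, 29.3]] [[439.25339377  75.80575541  28.        ]] [[439.94710864  75.71839131  26.        ]]
 brass [108. 235.] [96, 224, 25, 23, 392] [[450.6, -66.9, 26.4]] [[450.05364173 -64.82902232  28.        ]] [[450.84714104 -66.21572356  26.        ]]
[259.030729   198.61490683] [ 226  165   67   68 3059] 259.0408020019531 198.88775634765625 34.11835479736328
[115.05015924 228.31528662] [  89  208   51   45 1256] 114.0434799194336 229.47825622558594 25.76348876953125
[154.40705882 270.43058824] [139 247  34  47 425] 159.0 270.0 26.419788360595703
[359.92410714 270.02455357] [342 247  35  47 448] 355.5 270.0 26.669370651245117
[506.46759259 324.15277778] [498 307  14  29 216] 507.3846130371094 321.0 14.459388732910156
[321.11004785 336.08133971] [306 325  27  20 209] 319.1271057128906 332.55084228515625 13.353747367858887
shift [0.0036, 0.0017, 0.0647] turn z -0.0035 rows 0.8
```

View pics/w8.png

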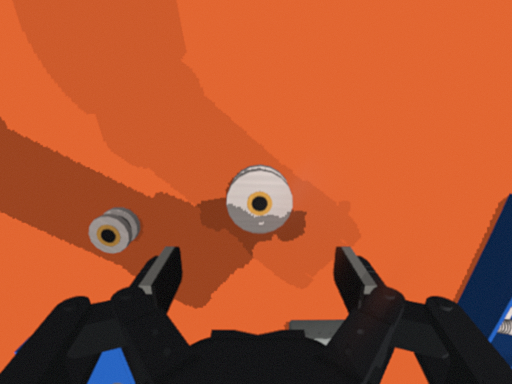

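The wide roller's bore is at (259,203), midway between the fingers, measured at (439,75.8) with its top about 28–29 mm up. The narrow one is at (108,235), measured at (450.7,-66.5). Descending and closing on the wide one.

play_rows(
  steps=[
    [[0.003,0.0025,0.04],[0,0,-0.003],0],
    [[0.003,0.0025,0.1],[0,0,-0.003],0],
    [[0.003,0.0025,0.126],[0,0,-0.003],0],
    [[0.003,0.0025,0.126],[0,0,-0.003],0],
    [[0.003,0.0025,0.126],[0,0,-0.003],1],
  ],
)

```text
time: 15.7
position: [439.6, 76.5, 1.7]
ee_rot: [0.001, 0.068, 0.998, 0.0]
contact_force: [1.2, 0.1, 0.6]
gripper_width: 0.818
gripper_force: 0.0
```

play_rows(
  steps=[
    [[0,0,0],[0,0,0],1],
    [[0,0,0],[0,0,0],1],
    [[0,0,0],[0,0,0],1],
    [[0,0,0],[0,0,0],1],
    [[0,0,0],[0,0,0],1],
  ],
)

```text
time: 16.32
position: [439.9, 76.2, 2.5]
ee_rot: [0.001, 0.068, 0.998, -0.0]
contact_force: [-3.4, -0.9, 8.8]
gripper_width: 0.658
gripper_force: 61.6
```

```bash
python3 -c "
from h import *
o=get_obs();print(o['position'],yang(o),o['gripper_width'],o['gripper_force'],o['contact_force'],o['time'])
plan([(438.5,75.5,0,82.2)])"
```

```text
[439.88076405  76.2210094    2.45093585] 82.14708776742549 0.6584095823753229 61.55378580093384 [-3.37102199 -0.94179146  8.774534  ] 16.325
shift [0.0016, -0.0011, 0.0031] turn z -0.0004 rows 0.0
```

play_rows(
  steps=[
    [[0,0,-0.04],[0,0,0],1],
    [[0,0,-0.11],[0,0,0],1],
    [[0,0,-0.18],[0,0,0],1],
    [[0,0,-0.22],[0,0,0],1],
    [[0,0,-0.22],[0,0,0],1],
  ],
)

```text
time: 16.95
position: [440.4, 76.2, 179.4]
ee_rot: [0.003, 0.069, 0.998, -0.0]
contact_force: [-0.5, -0.0, -3.7]
gripper_width: 0.656
gripper_force: 66.0
```

play_rows(
  steps=[
    [[0,0,0],[0,0,0],1],
    [[0,0,0],[0,0,0],1],
    [[0,0,0],[0,0,0],1],
    [[0,0,0],[0,0,0],1],
    [[0,0,0],[0,0,0],1],
  ],
)

```text
time: 17.58
position: [438.9, 76.3, 176.7]
ee_rot: [-0.0, 0.068, 0.998, 0.0]
contact_force: [0.1, -0.3, -3.5]
gripper_width: 0.656
gripper_force: 66.0
```

```bash
cat > inhand.py <<'E'
from h import *
import sys
c=cap('wrist',sys.argv[1]);o=c['obs'];print(o['position'].round(1),yang(o),o['gripper_width'],o['gripper_force'],o['contact_force'].round(1),o['time'])
H,S,V=hsv(c); m=(H>15)&(H<35)&(S>100)&(V>60)
E=ext(c); T=np.eye(4);T[:3,:3]=R(o['ee_rot']);T[:3,3]=o['position']
for ce,st,_ in comps(cv2.dilate(m.astype(np.uint8),np.ones((3,3))),60,2900):
    P=pts(c,ce[None])[0]; print(' brass',ce.round(1),st.tolist(),'world',P.round(1),'tool',(np.linalg.inv(T)@np.r_[P,1]).round(1))
E
python3 inhand.py w9; python3 -c "
from h import *
plan([(661.3,123.5,178,82.2)])"
```

```text
[438.9  76.3 176.7] 82.18543560323195 0.6563015972551519 65.99320694804192 [ 0.1 -0.3 -3.5] 17.575
 brass [139.6 208.5] [130, 200, 20, 18, 266] world [450.1 -66.6  26.3] tool [ -30.7 -140.1  150.3    1. ]
 brass [257.3 269.8] [236, 251, 44, 39, 1021] world [437.   76.7 203.1] tool [  1.9   0.2 -26.5   1. ]
 brass [497.5 356.3] [472, 337, 40, 47, 1054] world [760.2 403.   23.9] tool [-274.   367.3  152.7    1. ]
shift [-0.2674, 0.0963, -0.0015] turn z -0.0001 rows 3.6
```

View pics/w9.png

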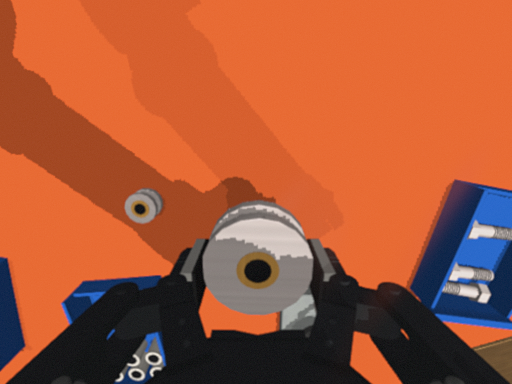

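The roller is held level. Its top centre sits at tool (1.9, 0.2, -26.5), seen at pixel (257,270). Before placing, I'll refine the platform centre from the stored views.

Run:
```python
from h import *
for f in('top0','wB2','side0'):
    c=load(f);H,S,V=hsv(c); ys,xs=np.where(V<75); P=pts(c,np.c_[xs,ys]); 
    g=(np.hypot(P[:,0]-661,P[:,1]-123.5)<48)&(P[:,2]>68)&(P[:,2]<82); Q=P[g]; 
    Q2=plane(c,np.c_[xs,ys][g],75)
    m=np.zeros(V.shape,np.uint8); m[ys[g],xs[g]]=1
    cc=max(comps(m,50),key=lambda t:t[1][4]); yy,xx=np.where(cc[2]); W=plane(c,np.c_[xx,yy],75)[:,:2].astype(np.float32)
    print(f,'z',np.median(Q[:,2]).round(1),'mec',np.round(cv2.minEnclosingCircle(W)[0],1),round(cv2.minEnclosingCircle(W)[1],1),'hull ell',cv2.fitEllipse(cv2.convexHull(W)))
plan([(662,123.5,178,82.2),(662,123.5,100,82.2)])
```

```text
top0 z 76.3 mec [661.7 122.7] 38.0 hull ell ((661.8660278320312, 122.79846954345703), (73.94422149658203, 75.62923431396484), 112.73558044433594)
wB2 z 74.9 mec [662.1 125.1] 37.7 hull ell ((662.0491943359375, 124.56278991699219), (72.17084503173828, 74.5616226196289), 57.25922775268555)
side0 z 74.3 mec [658.9 125.8] 38.5 hull ell ((661.47314453125, 129.8077850341797), (58.78227233886719, 79.08843231201172), 60.2546272277832)
shift [-0.2682, 0.0964, -0.0015] turn z -0.0001 rows 3.6
shift [0.0, 0.0, 0.0975] turn z -0.0 rows 1.2
```

play_rows(
  steps=[
    [[-0.05,0.02,-0.001],[0,0,0],1],
    [[-0.12,0.045,-0.001],[0,0,0],1],
    [[-0.19,0.07,-0.001],[0,0,0],1],
    [[-0.245,0.09,-0.001],[0,0,0],1],
    [[-0.2695,0.0965,-0.001],[0,0,0],1],
  ],
)

```text
time: 18.25
position: [665.3, 123.9, 176.8]
ee_rot: [-0.0, 0.069, 0.998, 0.001]
contact_force: [0.2, -0.3, -3.7]
gripper_width: 0.654
gripper_force: 65.7
```

play_rows(
  steps=[
    [[0,0,0],[0,0,0],1],
    [[0,0,0],[0,0,0],1],
    [[0,0,0],[0,0,0],1],
    [[0,0,0],[0,0,0],1],
    [[0,0,0],[0,0,0],1],
  ],
)

```text
time: 18.88
position: [662.9, 123.2, 178.0]
ee_rot: [0.0, 0.068, 0.998, -0.0]
contact_force: [0.1, -0.6, -3.0]
gripper_width: 0.653
gripper_force: 65.7
```

```bash
python3 inhand.py w10
python3 - <<'E'
from h import *
cap('top','t1');cap('side','s1')
plan([(663,123.8,90,82.2)])
a=cv2.imread('pics/w10.png');b=cv2.imread('pics/t1.png')[80:180,140:260];s=cv2.imread('pics/s1.png')[120:240,110:250]
cv2.imwrite('pics/c10.png',cv2.hconcat([cv2.resize(a,(400,300)),cv2.resize(s,(350,300))]))
E
```

```text
[662.9 123.2 178. ] 82.17184822421815 0.6533164346529147 65.7464736700058 [ 0.1 -0.6 -3. ] 18.875
 brass [36.2  6.3] [24, 0, 24, 14, 225] world [456.4 -65.8  28. ] tool [ 178.9 -215.3  149.9    1. ]
 brass [257.4 269.7] [236, 251, 44, 39, 1021] world [661.3 123.6 204.1] tool [  1.7   0.2 -26.2   1. ]
shift [0.0001, 0.0007, 0.1098] turn z -0.0003 rows 1.4
```

View pics/c10.png

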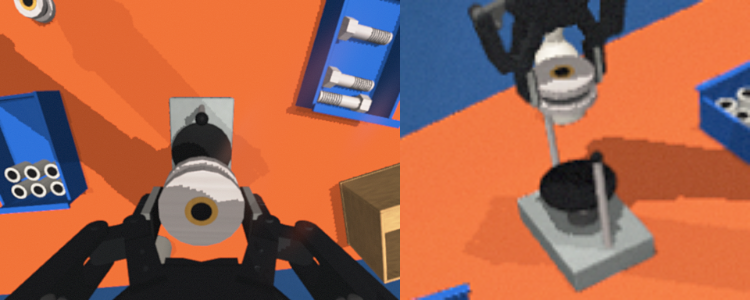

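The roller hangs over the platform between the two rods. In the wrist view the near knob shows at (200,118), and the side view shows the platform beneath it. Lowering stepwise.

play_rows(
  steps=[
    [[0,0.0005,0.03],[0,0,0],1],
    [[0,0.0005,0.08],[0,0,0],1],
    [[0,0.0005,0.115],[0,0,0],1],
    [[0,0.0005,0.125],[0,0,0],1],
    [[0,0.0005,0.13],[0,0,0],1],
  ],
)

```text
time: 19.65
position: [663.5, 124.0, 74.2]
ee_rot: [0.0, 0.068, 0.998, 0.0]
contact_force: [-0.8, 0.1, -1.0]
gripper_width: 0.653
gripper_force: 65.8
```

play_rows(
  steps=[
    [[0,0,0.003],[0,0,0],1],
    [[0,0,0.006],[0,0,0],1],
    [[0,0,0.009],[0,0,0],1],
    [[0,0,0.01],[0,0,0],1],
    [[0,0,0.01],[0,0,0],1],
  ],
)

```text
time: 20.27
position: [663.7, 124.0, 66.1]
ee_rot: [0.001, 0.068, 0.998, 0.0]
contact_force: [1.0, 0.4, -1.4]
gripper_width: 0.653
gripper_force: 65.9
```

play_rows(
  steps=[
    [[0,0,0.003],[0,0,0],1],
    [[0,0,0.006],[0,0,0],1],
    [[0,0,0.008],[0,0,0],1],
    [[0,0,0.008],[0,0,0],1],
    [[0,0,0.008],[0,0,0],1],
  ],
)

```text
time: 20.9
position: [663.2, 123.8, 59.4]
ee_rot: [0.0, 0.068, 0.998, 0.0]
contact_force: [1.4, 0.3, -0.4]
gripper_width: 0.652
gripper_force: 66.0
```

```bash
python3 inhand.py w11
python3 - <<'E'
from h import *
f=[]
for _ in range(1): cap('side','s2')
c=load('s2');b=c['image'][110:250,110:260,::-1]; cv2.imwrite('pics/s2c.png',cv2.resize(b,(600,560),interpolation=cv2.INTER_CUBIC))
E
```

```text
[663.2 123.8  59.4] 82.17086528941638 0.6523579172108362 66.0080087184906 [ 1.4  0.3 -0.4] 20.9
 brass [257.4 269.7] [236, 251, 44, 39, 1018] world [586.1 134.8 202. ] tool [  77.8    0.4 -142.7    1. ]
```

View pics/s2c.png

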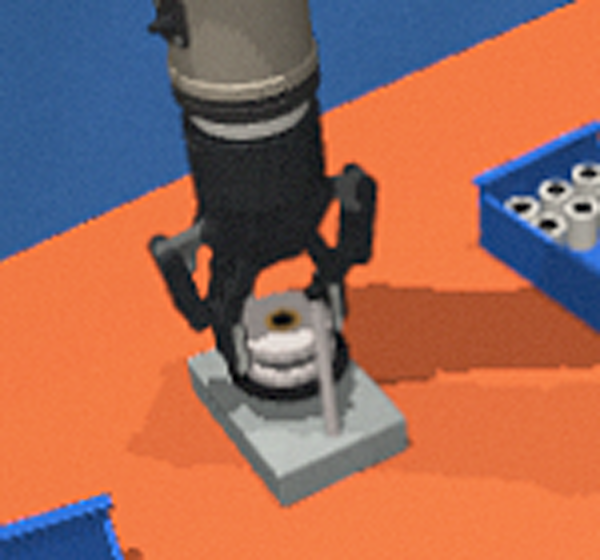

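The roller sits on the sunken platform at (283,350) and the wrist carries almost no load (-0.4 N). Releasing and rising.

play_rows(
  steps=[
    [[0,0,0],[0,0,0],0.3],
    [[0,0,0],[0,0,0],0.2],
    [[0,0,0],[0,0,0],0.1],
    [[0,0,0],[0,0,0],0],
    [[0,0,0],[0,0,0],0],
  ],
)

```text
time: 21.62
position: [663.1, 123.7, 59.3]
ee_rot: [-0.0, 0.068, 0.998, -0.0]
contact_force: [-0.1, -0.3, -1.1]
gripper_width: 1.001
gripper_force: 0.0
```

play_rows(
  steps=[
    [[0,0,-0.02],[0,0,0],0],
    [[0,0,-0.06],[0,0,0],0],
    [[0,0,-0.12],[0,0,0],0],
    [[0,0,-0.16],[0,0,0],0],
    [[0,0,-0.16],[0,0,0],0],
  ],
)

```text
time: 22.25
position: [665.0, 124.9, 192.0]
ee_rot: [0.003, 0.068, 0.998, 0.001]
contact_force: [0.0, -0.1, -0.4]
gripper_width: 0.997
gripper_force: 0.0
```

```bash
python3 inhand.py w12
python3 - <<'E'
from h import *
plan([(540,20,185,60),(450.7,-66.5,100,60)])
E
```

```text
[665.  124.9 192. ] 82.1747749740885 0.9974244014945365 0.0 [ 0.  -0.1 -0.4] 22.25
 brass [42.6  6.9] [31, 0, 23, 15, 233] world [454.2 -67.5  25.6] tool [ 183.7 -219.7  164.6    1. ]
 brass [255.5 191. ] [244, 180, 24, 23, 381] world [662.  123.5  85.7] tool [  3.4  -2.  106.3   1. ]
shift [0.1357, -0.1501, 0.0058] turn z 0.1848 rows 2.6
shift [0.0426, -0.1495, 0.1062] turn z -0.0 rows 2.4
```

The wide roller rests centred at (662,123.5), its top at about 85 mm, so it has sunk about 18 mm as expected. Next is the narrow roller, keeping 82.2°.

Run:
```python
from h import *
print(get_obs()['position'])
plan([(450.7,-66.5,100,82.2)])
```

```text
[663.8948078  124.15510764 189.67682719]
shift [0.2316, -0.2724, 0.1121] turn z -0.0002 rows 4.8
```

play_rows(
  steps=[
    [[0.06,-0.05,0],[0,0,0],0],
    [[0.11,-0.1,0],[0,0,0],0],
    [[0.16,-0.15,0.03],[0,0,0],0],
    [[0.2,-0.2,0.07],[0,0,0],0],
    [[0.23,-0.25,0.1],[0,0,0],0],
  ],
)

```text
time: 22.92
position: [450.7, -50.7, 105.8]
ee_rot: [-0.001, 0.068, 0.998, -0.0]
contact_force: [0.6, -1.0, -0.0]
gripper_width: 1.002
gripper_force: 0.0
```

play_rows(
  steps=[
    [[0,-0.008,0.01],[0,0,0],0],
    [[0,-0.008,0.01],[0,0,0],0],
    [[0,-0.008,0.01],[0,0,0],0],
    [[0,-0.008,0.01],[0,0,0],0],
    [[0,-0.008,0.01],[0,0,0],0],
  ],
)

```text
time: 23.55
position: [453.3, -55.0, 99.6]
ee_rot: [0.0, 0.068, 0.998, 0.0]
contact_force: [0.8, 0.3, 0.2]
gripper_width: 1.0
gripper_force: 0.0
```

```bash
python3 inhand.py w13
python3 - <<'E'
from h import *
c=load('w13'); print(plane(c,[258,200],26))
plan([(450.7,-66.5,3,82.2)])
E
```

```text
[453.3 -55.   99.6] 82.2351488344064 1.000220745357383 0.0 [0.8 0.3 0.2] 23.55
 brass [244.  204.5] [231, 192, 27, 26, 462] world [450.  -65.8  27.2] tool [  1.9 -11.2  72.4   1. ]
[[448.44302736 -53.44908124  26.        ]]
shift [0.0011, -0.0144, 0.1207] turn z 0.0001 rows 1.6
```

play_rows(
  steps=[
    [[0.002,-0.0135,0.02],[0,0,0],0],
    [[0.002,-0.0135,0.06],[0,0,0],0],
    [[0.002,-0.0135,0.121],[0,0,0],0],
    [[0.002,-0.0135,0.121],[0,0,0],0.2],
    [[0.002,-0.0135,0.121],[0,0,0],1],
  ],
)

```text
time: 24.22
position: [449.8, -66.1, 3.0]
ee_rot: [-0.0, 0.068, 0.998, 0.0]
contact_force: [-0.3, 0.3, 0.1]
gripper_width: 0.603
gripper_force: 0.0
```

play_rows(
  steps=[
    [[0,0,0],[0,0,0],1],
    [[0,0,0],[0,0,0],1],
    [[0,0,0],[0,0,0],1],
    [[0,0,0],[0,0,0],1],
    [[0,0,0],[0,0,0],1],
  ],
)

```text
time: 24.85
position: [450.7, -66.4, 4.2]
ee_rot: [0.001, 0.068, 0.998, -0.0]
contact_force: [-1.4, 0.2, 7.9]
gripper_width: 0.421
gripper_force: 59.4
```

play_rows(
  steps=[
    [[0,0,-0.04],[0,0,0],1],
    [[0,0,-0.11],[0,0,0],1],
    [[0,0,-0.18],[0,0,0],1],
    [[0,0,-0.22],[0,0,0],1],
    [[0,0,-0.22],[0,0,0],1],
  ],
)

```text
time: 25.48
position: [451.4, -66.6, 181.4]
ee_rot: [0.003, 0.069, 0.998, -0.001]
contact_force: [0.4, -0.3, -1.7]
gripper_width: 0.418
gripper_force: 60.5
```

play_rows(
  steps=[
    [[0,0,0],[0,0,0],1],
    [[0,0,0],[0,0,0],1],
    [[0,0,0],[0,0,0],1],
    [[0,0,0],[0,0,0],1],
    [[0,0,0],[0,0,0],1],
  ],
)

```text
time: 26.1
position: [449.6, -66.0, 178.3]
ee_rot: [-0.0, 0.068, 0.998, 0.0]
contact_force: [0.9, -0.3, -1.1]
gripper_width: 0.419
gripper_force: 60.5
```

```bash
python3 inhand.py w14
python3 - <<'E'
from h import *
plan([(663,123.6,180,82.2)])
E
```

```text
[449.6 -66.  178.3] 82.18824708352483 0.41931373960904345 60.474834591150284 [ 0.9 -0.3 -1.1] 26.1
 brass [257.4 267.2] [236, 249, 44, 38, 987] world [449.9 -65.9 199.6] tool [ -0.3   0.2 -21.3   1. ]
shift [-0.232, 0.2712, -0.0021] turn z -0.0002 rows 4.6
```

View pics/w14.png

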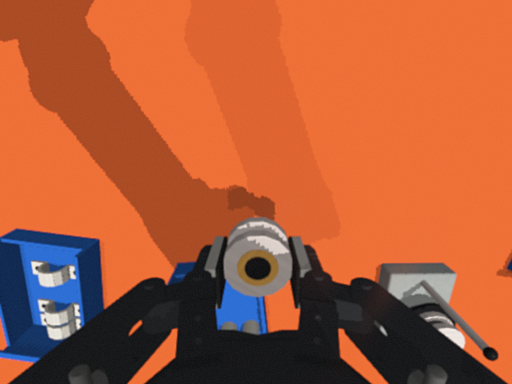

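The narrow roller is held level at pixel (257,267), with its bottom about 4.5 mm below the TCP. Carrying it over the stack.

play_rows(
  steps=[
    [[-0.03,0.03,0],[0,0,0],1],
    [[-0.08,0.09,0],[0,0,0],1],
    [[-0.13,0.15,0],[0,0,0],1],
    [[-0.18,0.21,0],[0,0,0],1],
    [[-0.22,0.26,0],[0,0,0],1],
  ],
)

```text
time: 26.78
position: [653.9, 117.8, 178.0]
ee_rot: [-0.0, 0.068, 0.998, 0.0]
contact_force: [-0.5, -0.3, -1.9]
gripper_width: 0.417
gripper_force: 60.5
```

play_rows(
  steps=[
    [[-0.01,0.0115,-0.002],[0,0,0],1],
    [[-0.01,0.0115,-0.002],[0,0,0],1],
    [[-0.01,0.0115,-0.002],[0,0,0],1],
    [[-0.01,0.0115,-0.002],[0,0,0],1],
    [[-0.01,0.0115,-0.002],[0,0,0],1],
  ],
)

```text
time: 27.4
position: [661.3, 122.8, 180.3]
ee_rot: [0.0, 0.069, 0.998, -0.0]
contact_force: [0.6, 1.0, -2.1]
gripper_width: 0.417
gripper_force: 60.6
```

play_rows(
  steps=[
    [[0,0,0],[0,0,0],1],
    [[0,0,0],[0,0,0],1],
    [[0,0,0],[0,0,0],1],
    [[0,0,0],[0,0,0],1],
    [[0,0,0],[0,0,0],1],
  ],
)

```text
time: 28.02
position: [661.5, 124.0, 180.1]
ee_rot: [-0.0, 0.068, 0.998, 0.0]
contact_force: [0.8, -0.8, -0.8]
gripper_width: 0.423
gripper_force: 60.6
```

```bash
python3 inhand.py w15
python3 - <<'E'
from h import *
# wide roller position from top/side views now
c=cap('side','s3'); H,S,V=hsv(c)
for ce,st,_ in comps((H>15)&(H<35)&(S>100)&(V>60),15,400):
    P=pts(c,ce[None])[0]
    if abs(P[0]-660)<60: print('side brass',ce,P.round(1))
plan([(661.1,123.7,100,82.2)])
E
```

```text
[661.5 124.  180.1] 82.18007866018344 0.42275877569265585 60.57751089334488 [ 0.8 -0.8 -0.8] 28.025
 brass [257.2 199. ] [245, 188, 25, 23, 397] world [661.3 124.1  85.9] tool [ 0.2 -0.  94.2  1. ]
 brass [257.2 267.1] [236, 249, 43, 38, 981] world [661.2 124.2 202.4] tool [  0.3   0.2 -22.3   1. ]
side brass [451.25641026  41.42307692] [  604.4 -1294.8   180.6]
side brass [426.9047619  114.14285714] [  621.2 -1321.   -205. ]
side brass [174.44 149.2 ] [661.5 123.4 201.9]
side brass [180.29166667 189.45833333] [663.1 122.2  85.2]
shift [0.0005, -0.0004, 0.1001] turn z -0.0002 rows 1.3
```

Both rollers' bores line up within 0.3 mm in the wrist view. Lowering straight down.

play_rows(
  steps=[
    [[0,0,0.03],[0,0,0],1],
    [[0,0,0.075],[0,0,0],1],
    [[0,0,0.1],[0,0,0],1],
    [[0,0,0.108],[0,0,0],1],
    [[0,0,0.111],[0,0,0],1],
  ],
)

```text
time: 28.75
position: [662.0, 124.3, 91.8]
ee_rot: [0.0, 0.068, 0.998, 0.0]
contact_force: [0.2, 0.1, -2.2]
gripper_width: 0.418
gripper_force: 60.6
```

play_rows(
  steps=[
    [[0,0,0.004],[0,0,0],1],
    [[0,0,0.008],[0,0,0],1],
    [[0,0,0.012],[0,0,0],1],
    [[0,0,0.013],[0,0,0],1],
    [[0,0,0.013],[0,0,0],1],
  ],
)

```text
time: 29.38
position: [661.7, 124.0, 81.1]
ee_rot: [0.0, 0.068, 0.998, 0.0]
contact_force: [0.2, 1.0, -0.2]
gripper_width: 0.418
gripper_force: 60.8
```

play_rows(
  steps=[
    [[0,0,0],[0,0,0],1],
    [[0,0,0],[0,0,0],1],
    [[0,0,0],[0,0,0],1],
    [[0,0,0],[0,0,0],1],
    [[0,0,0],[0,0,0],1],
  ],
)

```text
time: 30.0
position: [661.6, 124.0, 80.9]
ee_rot: [0.0, 0.068, 0.998, 0.0]
contact_force: [0.8, 0.4, 0.6]
gripper_width: 0.424
gripper_force: 60.8
```

```bash
python3 inhand.py w16
python3 - <<'E'
from h import *
c=cap('side','s4'); H,S,V=hsv(c)
for ce,st,_ in comps((H>15)&(H<35)&(S>100)&(V>60),10,400):
    P=pts(c,ce[None])[0]
    if abs(P[0]-660)<60 and P[1]>0: print('side brass',ce,P.round(1))
b=c['image'][110:250,110:260,::-1]; cv2.imwrite('pics/s4c.png',cv2.resize(b,(600,560),interpolation=cv2.INTER_CUBIC))
E
```

```text
[661.6 124.   80.9] 82.17341603899003 0.42401135019020614 60.84251269698143 [0.8 0.4 0.6] 30.0
 brass [257.2 267.1] [236, 249, 43, 38, 975] world [660.9 124.2 103.7] tool [  0.7   0.2 -22.8   1. ]
 brass [502.8 322.1] [492, 270, 20, 114, 1882] world [821.1 357.4  12.6] tool [-126.3  253.    68.3    1. ]
side brass [179.5 184. ] [660.5 124.4 103.4]
```

View pics/s4c.png

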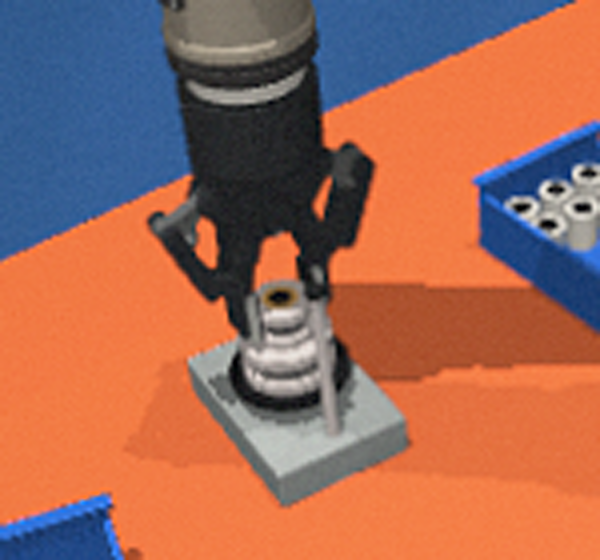

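The narrow roller sits flat on the wide one at (280,315) and the platform has sunk about 26 mm, so it carries both. Releasing and rising.

play_rows(
  steps=[
    [[0,0,0],[0,0,0],0.5],
    [[0,0,0],[0,0,0],0.3],
    [[0,0,0],[0,0,0],0.1],
    [[0,0,0],[0,0,0],0],
    [[0,0,0],[0,0,0],0],
  ],
)

```text
time: 30.72
position: [661.5, 123.9, 80.9]
ee_rot: [-0.0, 0.068, 0.998, -0.0]
contact_force: [-0.5, -0.6, -0.3]
gripper_width: 1.002
gripper_force: 0.0
```

play_rows(
  steps=[
    [[0,0,-0.02],[0,0,0],0],
    [[0,0,-0.06],[0,0,0],0],
    [[0,0,-0.12],[0,0,0],0],
    [[0,0,-0.18],[0,0,0],0],
    [[0,0,-0.18],[0,0,0],0],
  ],
)

```text
time: 31.35
position: [663.8, 125.7, 231.1]
ee_rot: [0.004, 0.068, 0.998, 0.002]
contact_force: [-0.1, -0.6, -0.3]
gripper_width: 1.005
gripper_force: 0.0
```

play_rows(
  steps=[
    [[0.05,0,0],[0,0,0],0],
    [[0.1,0,0],[0,0,0],0],
    [[0.1,0,0],[0,0,0],0],
    [[0.1,0,0],[0,0,0],0],
    [[0.1,0,0],[0,0,0],0],
  ],
)

```text
time: 31.98
position: [583.2, 134.4, 224.8]
ee_rot: [0.0, 0.069, 0.998, 0.0]
contact_force: [0.9, -0.9, -0.8]
gripper_width: 1.001
gripper_force: 0.0
```

Run:
```python
from h import *
o=get_obs();print(o['position'],o['time'],o['contact_force'])
c=cap('side','s5'); H,S,V=hsv(c)
for ce,st,_ in comps((H>15)&(H<35)&(S>100)&(V>60),10,400):
    P=pts(c,ce[None])[0]
    if abs(P[0]-660)<60 and P[1]>0: print('side brass',ce,P.round(1))
t=cap('top','t5')
a=c['image'][120:240,110:250,::-1]
cv2.imwrite('pics/f.png',cv2.hconcat([cv2.resize(t['image'][:,:,::-1],(440,330)),cv2.resize(a,(350,330),interpolation=cv2.INTER_CUBIC)]))
```

```text
[583.16679888 134.40944581 224.80440058] 31.975 [ 0.92374193 -0.94621552 -0.83341176]
side brass [179.57142857 184.92857143] [663.5 122.7 100.7]
```

View pics/f.png

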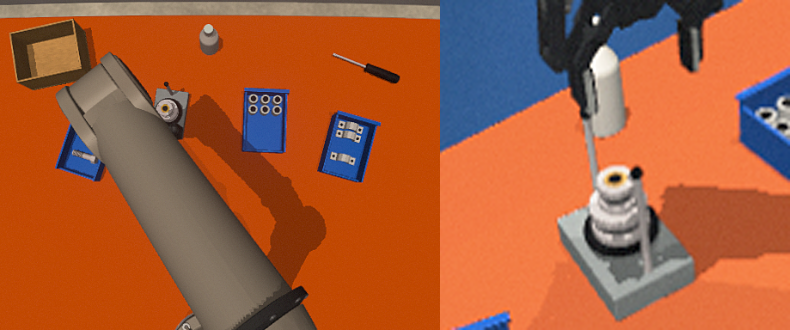

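The stack is flat and centred, at (615,200) in the side crop. The clamp (343,157) and the bolt (83,156) are in their bins, and the arm is clear of everything. Handing in.

```bash
python3 -c "
from workcell import *
print(hand_in())"
```

```text
the job is handed in; nothing more can be done
None
```

I've put all four parts away and handed the job in at about 32 s: the bolt and clamp are in their bins, and the narrow roller is stacked flat and centred on the wide one on the dispenser platform.

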